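Turn a base plate over on the turning ramp

ROBOT

A 6-joint arm with a two-finger parallel gripper is mounted at the origin on a cart in front of the work surface, level with it; the furniture and walls round the work are solid. World frame = base frame: x ahead of the robot, y to its left, z up, the work surface at z = 0. Lengths are in mm, angles in rad, forces in N, time in s.
With the tool pointing down it reaches from about 200 to 875 mm from the base axis. Payload 3.4 kg.
Tool frame: the origin (TCP) lies between the finger pads; the fingertips stand tip_reach ahead of it and the grasp point (between the pads) lies 6 mm ahead of it (tip_reach is the distance from the TCP to the fingertips, in mm); z points along the fingers, y is the line along which they close (so a half turn about z gives the same grasp; the last joint's range is limited). The gripper opens to 94 mm and grips with 3 to 60 N. Pads are 16 mm wide; open, the fingers measure 119 mm over their backs; the gripper's body (75 mm by 177 mm) begins 78 mm behind the grasp point.
Start: joints at [1.201, 0.276, 1.505, -0, 1.361, -0.121], TCP at [141.604, 557.325, 230.493] pointing down, gripper open.
Joint ranges: [-2.89, 2.89], [-0.75, 2.08], [0.22, 2.7], [-1.18, 4.32], [0.11, 2.71], [-2.7, 2.7]. Speed limits (rad/s): [2.57, 2.57, 3.14, 3.14, 3.14, 3.14].

INTERFACE

Orientations are given as [roll, pitch, yaw] about the fixed x, y, z axes, in that order (R = Rz(yaw) Ry(pitch) Rx(roll)).
In Python, from station import * gives the robot as it stands.
- The arm moves only by the tool send_rows, never from a script. Its argument "increments" is a list of rows, each a list of 6 numbers: the shift along the tool's x, y, z each as a share of 0.03 m, from -1 to 1, then the turn, a rotation vector about the tool's x, y, z each as a share of 6 degrees, from -1 to 1. In form: [[dx, dy, dz, ax, ay, az], ...]. A call has 1 to 10 rows; each row shifts and turns the commanded pose from where the row before left it, along the tool's axes as they then stand; what a row does not reach is not made up. A row lasts 1/12 s, in which the tool goes at most 41.7 mm and 7.16 degrees, less where a joint would pass 70% of its speed; a pose out of reach is approached as far as the arm can. A call with a number of a shift or a turn outside -1 to 1 is refused whole. A call with a gripper value outside its range is refused whole. "grip" is the finger opening in mm, from 0 to 94, set as the call begins (left out, the last holds). The fingers move at their own pace and stop on an object; "newtons" is the grip in N (left out, the last holds). Time passes only in rows, so rows that do not move let the fingers close. It gives the time, the measured TCP pose, the force, the opening and the grip force at its end, in the units of the state.
- observe(): the state, without advancing time (a new reading comes with each control period).
- capture(name): name is "scene" or "side" or "wrist"; returns the picture (400x640x3 uint8, red, green, blue); there is no depth.
- camera_model(name): a dict with "K" (3x3 intrinsics, pixels), "cam_to_world" (4x4, takes a point from camera to world coordinates); the wrist camera has in their place "hand_eye" (4x4, takes a point from camera to tool coordinates, whose origin is the TCP and whose axes are the flange's). Camera axes: x right, y up, looking along -z (the intrinsics and any distortion apply to the point x, -y, -z); pixel columns grow to the right and rows downward; lengths in mm; the calibration is good to about 2 mm. The wrist camera is an equidistant fisheye: a pixel r from the principal point sees the ray r / f radians off the axis. A picture is of the moment at which its call begins: read the wrist's pose just before it. camera_model takes no time and is no camera call.
- hand_in(): hands the job in; it is judged then, once.
The state is a dict: "t": time; "qpos": joint angles; "joint_vel": joint speeds; "effort": joint torques, N m; "tcp_pos": TCP position; "eef_rot": TCP orientation; "contact_force": force on the tool from outside, world axes, zero at the start; "moment": the same for the moment, N m; "width": opening from 0.0 (shut) to 1.0 (fully open); "grasp_force": force on a finger pad.
Only numpy, scipy, OpenCV 4.12 (cv2) and the standard library are available. Lean on these libraries where they do the work, as an engineer would, in place of code of your own. Each camera call takes 0.05 s, during which the arm holds its last target. There are 200 camera calls.

TASK

One of the two small base plates lies with its bare aluminium face up; turn that one over with the blue turning ramp. Hold it level and lengthways to the slide just above the yellow bar, with its middle a little beyond the bar towards the tall back wall, and drop it so that it tips off the bar, flips over and comes to rest red face up at the foot of the slide, against the front stop. Leave the plate that already shows its red face where it is.

Things in the scene. Friction and masses are not known exactly. Their poses are not given: they have to be found in the camera images.
- wrong_plate_centre (a point): Centre of the plate to turn over: flat, 70 mm long (its x), 50 mm wide (its y), 8 mm thick, about 65 g, aluminium with a thin red sheet on one face and four dark holes. At the start its bare aluminium face is up and its red face down on the worktop (centre 4 mm up). Its z points out of the bare face. Grip it from above across the 50 mm width.
- right_plate_centre (a point): Centre of the other plate, of the same size (70 mm along x, 50 mm along y, 8 mm thick), lying with its red face up. Its z axis points out of the red face. To be left alone.
- turning_bar: Yellow bar of the ramp, 8 mm thick, 100 mm long, fixed between two posts no higher than it. Origin: middle of its top, 158 mm above the worktop; y along the bar, x level towards the back wall, z up. A plate let go level, length along x, underside 5 to 40 mm above the bar, centre at x = 8 to 26 mm (best 17), y within 15 mm, tips back end down, slides under the bar and lands turned over.
- turner: The blue turning ramp, fixed, 188 x 126 mm, axes as the bar's, origin on the worktop below the bar. A polished, slippery slide 100 mm wide between low rails falls at 38 degrees towards -x: its surface is 74 mm up under the bar and ends at x = -79 mm at a stop 18 mm high. Back wall at x = +85 mm, 150 mm high. A turned plate rests with its centre near x = -54, y = 0, z = 37 mm.
Things that resemble listed ones, but are neither listed nor needed, are in the scene too. What is shaped like the part that bears wrong_plate_centre but purple is not meant.

How it is judged (in metres and radians):
On the way:
1. the plate, let go by the fingers, lands on the turning bar (contact force between wrong_plate and turning_bar above 0.05 N and contact force between the fingers and wrong_plate below 0.02 N).
At the end, for the whole second after the job is handed in: The plate that showed bare aluminium lies at rest on the slide at the front stop, red face up (its z axis more than 126 degrees from upward; lying on the slide it is about 142), its centre 36 to 74 mm in front of the bar, within 35 mm of the middle and more than 100 mm below the bar's top (angle between wrong_plate_centre's own z axis and vertical above 2.2 rad and x of wrong_plate_centre in the frame of turning_bar between -0.074 and -0.036 m and y of wrong_plate_centre in the frame of turning_bar between -0.035 and 0.035 m and z of wrong_plate_centre in the frame of turning_bar below -0.1 m and linear speed of wrong_plate below 0.02 m/s); the robot touches nothing.
It fails at once if the plate that already shows its red face is moved more than 20 mm or tipped over 20 degrees (distance of right_plate_centre from where it was at the start of the episode above 0.02 m or angle between right_plate_centre's own z axis and vertical above 0.35 rad).
It also fails if it takes over 32 s, if anything falls off the work surface, if the arm or the gripper's body presses on something with over 40 N, if the wrist force passes 120 N, or if a joint passes its speed limit or range.

## Working session

There is one attempt and no reset: what is moved stays moved. The work goes in short steps, Python scripts to look and compute and a tool call to move; the robot and the scene stay as the last step left them, time stands still between calls to the robot, and variables do not carry over. Pictures are saved under pics/ and viewed, at most 10 in all, crops included, and the job is handed in when it is done.

Besides the shell and the picture viewer there is one more tool, called after "Emit:" as name([rows], argument=value, ...), one row to a line, values as JSON. send_rows: Moves the arm, as the interface text tells. Shift numbers are shares of 0.03 m and turn numbers shares of 6 degrees, none past 1 either way. Its arguments: {"type":"object","properties":{"increments":{"type":"array","items":{"type":"array","items":{"type":"number","minimum":-1,"maximum":1}}},"grip":{"type":"number"},"newtons":{"type":"number"}},"required":["increments"]}

```bash
ls; mkdir -p pics; python3 - <<'E'
from station import *
import cv2,numpy as np
for n in("scene","side"):
    cv2.imwrite(f"pics/{n}0.png",capture(n)[:,:,::-1])
    m=camera_model(n);print(n,m)
print(camera_model("wrist"));print(observe())
E
```

```text
pics
scene {'K': array([[464.37306906,   0.        , 319.85894226],
       [  0.        , 464.37306906, 203.90238095],
       [  0.        ,   0.        ,   1.        ]]), 'cam_to_world': array([[ 6.57944025e-01,  4.19886725e-01, -6.25143822e-01,
        -3.47490133e+02],
       [-7.53035876e-01,  3.59306674e-01, -5.51212921e-01,
        -8.73980600e+02],
       [-6.82864070e-03,  8.33422973e-01,  5.52593447e-01,
         7.72494800e+02],
       [ 0.00000000e+00,  0.00000000e+00,  0.00000000e+00,
         1.00000000e+00]])}
side {'K': array([[468.33927478,   0.        , 320.22214408],
       [  0.        , 468.33927478, 197.51128005],
       [  0.        ,   0.        ,   1.        ]]), 'cam_to_world': array([[ 8.96075653e-01, -2.13828279e-01,  3.89006287e-01,
         7.76786242e+02],
       [ 4.43899325e-01,  4.34298156e-01, -7.83797487e-01,
        -9.42912906e+02],
       [-1.34664569e-03,  8.75021473e-01,  4.84082232e-01,
         5.61648345e+02],
       [ 0.00000000e+00,  0.00000000e+00,  0.00000000e+00,
         1.00000000e+00]])}
{'K': array([[309.70691629,   0.        , 322.
[... 445 characters left out ...]
     1.00000000e+00]])}
{'t': 0.1, 'qpos': array([ 1.20101560e+00,  2.76531638e-01,  1.50597748e+00,  1.91642055e-05,
        1.36067526e+00, -1.21034346e-01]), 'joint_vel': array([-0.00011894, -0.00320657, -0.00474102,  0.00028544,  0.0019329 ,
       -0.0007187 ]), 'effort': array([ 1.13289541e-03, -4.05461061e+01, -2.37779510e+01,  7.01507810e-02,
        2.99633865e-02, -4.44631382e-05]), 'tcp_pos': array([141.41367172, 556.87817264, 229.70283771]), 'eef_rot': array([-3.14001484e+00, -2.10782373e-04,  2.89284210e+00]), 'contact_force': array([-0.09452782, -0.7695552 , -0.12801817]), 'moment': array([-0.00230563, -0.00587133,  0.02863772]), 'grasp_force': 0.0, 'width': 0.9955398410992464}
```

View pics/scene0.png

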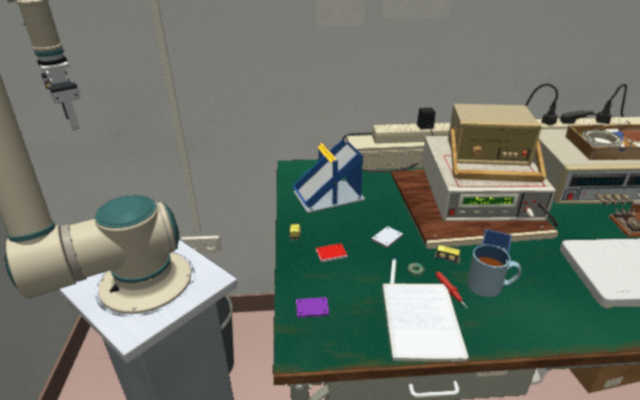

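View pics/side0.png

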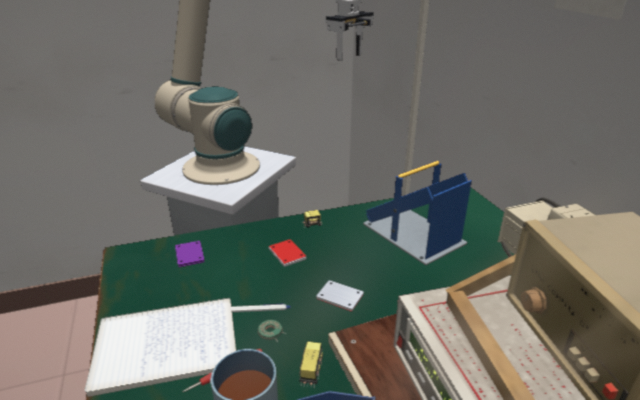

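The scene view shows the bare plate at (388,236), the red one at (332,252), a purple decoy at (312,307) and the ramp with its yellow bar at (327,153). The side view has them at (340,294), (288,252), (190,253) and (420,169). The bare aluminium plate at (388,236) is the only one with a silver face, four holes and the plate shape, so it is the one to turn over.

```bash
cat > h.py <<'E'
from station import *
import cv2,numpy as np
def ray(n,uv):
    m=camera_model(n);K=m["K"];T=m["cam_to_world"]
    d=np.array([(uv[0]-K[0,2])/K[0,0],-(uv[1]-K[1,2])/K[1,1],-1.])
    return T[:3,3],T[:3,:3]@d
def plane(n,uv,z):
    o,d=ray(n,uv);return o+d*(z-o[2])/d[2]
def tri(a,b):
    (o,d),(p,e)=ray("scene",a),ray("side",b)
    s=np.linalg.lstsq(np.c_[d,-e],p-o,rcond=None)[0]
    x,y=o+s[0]*d,p+s[1]*e
    return (x+y)/2,np.linalg.norm(x-y)
def blob(mask,box):
    x0,y0,x1,y1=box;m=np.zeros(mask.shape,np.uint8);m[y0:y1,x0:x1]=mask[y0:y1,x0:x1]
    c=max(cv2.findContours(m,cv2.RETR_EXTERNAL,cv2.CHAIN_APPROX_NONE)[0],key=cv2.contourArea)
    return c[:,0,:].astype(np.float32)
E
python3 - <<'E'
from h import *
I={n:cv2.imread(f"pics/{n}0.png") for n in("scene","side")}
H={n:cv2.cvtColor(I[n],cv2.COLOR_BGR2HSV) for n in I}
for n,box in(("scene",(368,222,408,250)),("side",(312,278,368,312))):
    m=cv2.inRange(H[n],(0,0,130),(180,80,255));c=blob(m,box)
    w=np.array([plane(n,p,7)[:2] for p in c],np.float32)
    r=cv2.minAreaRect(w);print(n,len(c),r,[np.round(q) for q in cv2.boxPoints(r)])
E_={}
for n,box in(("scene",(310,138,345,170)),("side",(390,155,450,185))):
    m=cv2.inRange(H[n],(15,110,110),(35,255,255));c=blob(m,box)
    w=np.array([plane(n,p,156)[:2] for p in c],np.float32)
    print(n,len(c),c.min(0),c.max(0),cv2.minAreaRect(w),cv2.minAreaRect(c))
a=cv2.resize(I["scene"][130:260,285:415],None,fx=4,fy=4,interpolation=2)
b=cv2.resize(I["side"][150:310,310:480],None,fx=3.25,fy=3.25,interpolation=2)[:520,:280*1]
cv2.imwrite("pics/crop.png",a)
E
```

```text
scene 63 ((520.6162719726562, -349.1166687011719), (55.2153205871582, 75.57727813720703), 89.46576690673828) [array([ 483., -376.], dtype=float32), array([ 558., -377.], dtype=float32), array([ 559., -322.], dtype=float32), array([ 483., -321.], dtype=float32)]
side 101 ((519.5149536132812, -347.22967529296875), (52.384765625, 71.50619506835938), 88.47309875488281) [array([ 483., -372.], dtype=float32), array([ 555., -374.], dtype=float32), array([ 556., -322.], dtype=float32), array([ 484., -320.], dtype=float32)]
scene 43 [318. 143.] [335. 162.] ((564.7810668945312, -93.5335922241211), (122.47045135498047, 25.241838455200195), 62.578617095947266) ((325.8977966308594, 152.4420166015625), (21.92717742919922, 7.135623455047607), 48.01278305053711)
side 81 [399. 161.] [438. 176.] ((576.9172973632812, -89.5648422241211), (115.20889282226562, 13.55797290802002), 62.9445915222168) ((418.6438293457031, 168.88357543945312), (3.9793992042541504, 41.78369140625), 69.44395446777344)
```

View pics/crop.png

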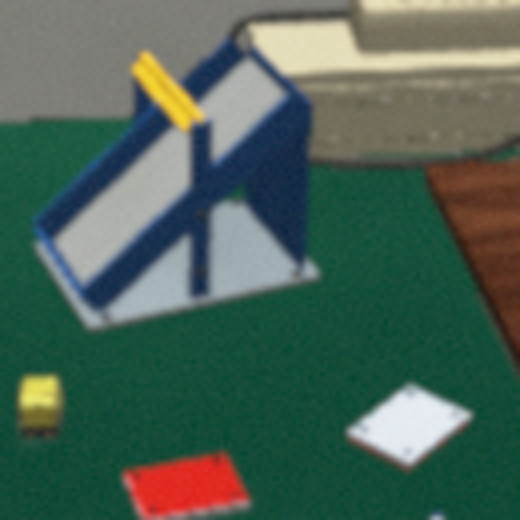

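The crop confirms it: a silver plate with four holes and a red underside edge at crop (410,425). Next I locate the ramp from the bar and cross-check it against its base corners.

```bash
python3 - <<'E'
from h import *
# bar by triangulating blob centres
p,g=tri((326.2,152.6),(418.8,168.9));print("bar centre",p,g)
p1,g1=tri((319,144.5),(437.5,162.5));p2,g2=tri((333,160.5),(400,175.5));print(p1,g1,p2,g2,np.linalg.norm(p1-p2))
c=[plane("scene",(285+x/4-.4,130+y/4-.4),3)[:2] for x,y in((90,328),(320,272),(37,245))]
print(np.round(c),np.linalg.norm(c[0]-c[1]),np.linalg.norm(c[0]-c[2]))
v=c[1]-c[0];print("x yaw",np.degrees(np.arctan2(v[1],v[0])), "x of base centre",(c[1]+c[2])/2)
print("front stop mid",(c[0]+c[2])/2)
s=cv2.imread("pics/side0.png")
cv2.imwrite("pics/crop2.png",cv2.resize(s[150:270,350:480],None,fx=4,fy=4,interpolation=2))
E
```

```text
bar centre [573.9565053  -87.11485838 151.10648528] 4.6081342666845915
[599.88708871 -36.73879476 150.56940303] 3.1093510088639813 [ 549.28225527 -133.37659438  151.29227673] 4.69319362460189 109.08820297690728
[[ 468. -105.]
 [ 638. -187.]
 [ 526.    4.]] 189.1551842073565 123.41139037773605
x yaw -25.876914515019134 x of base centre [582.00968915 -91.59480975]
front stop mid [496.91504217 -50.31743117]
```

View pics/crop2.png

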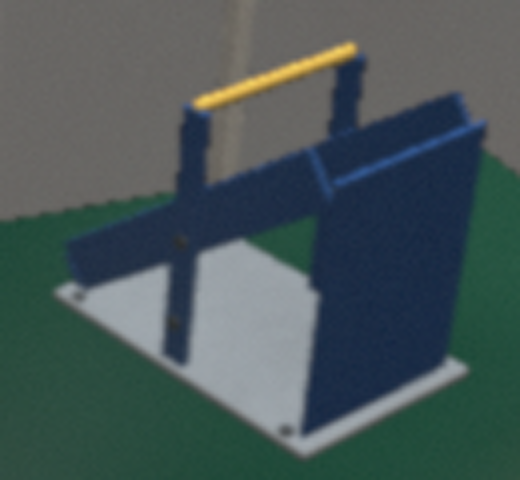

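Base corners in the side crop are at (52,292), (305,455) and (470,370), the bar runs (195,105) to (352,48), and the ramp's yaw is about -26°. Plate at about (520,-348), bar at about (573,-89). Moving above the plate now.

Emit:
send_rows([
  [-0.6,-0.8,0,0,0,-0.74],
  [-0.55,-0.83,0,0,0,-0.74],
  [-0.47,-0.88,0,0,0,-0.74],
  [-0.4,-0.91,0,0,0,0],
  [-0.4,-0.91,0,0,0,0],
  [-0.4,-0.91,0,0,0,0],
  [-0.4,-0.91,0,0,0,0],
  [-0.4,-0.91,0,0,0,0],
  [-0.4,-0.91,0,0,0,0],
  [-0.4,-0.91,0,0,0,0],
], grip=94)

```text
t: 0.93
tcp_pos: [257.5, 280.7, 230.2]
eef_rot: [-3.141, -0.0, 3.126]
contact_force: [1.7, 0.1, 0.1]
width: 1.001
grasp_force: 0.0
```

Emit:
send_rows([
  [-0.4,-0.91,0,0,0,0],
  [-0.4,-0.91,0,0,0,0],
  [-0.4,-0.91,0,0,0,0],
  [-0.4,-0.91,0,0,0,0],
  [-0.4,-0.91,0,0,0,0],
  [-0.4,-0.91,0,0,0,0],
  [-0.4,-0.91,0,0,0,0],
  [-0.4,-0.91,0,0,0,0],
  [-0.4,-0.91,0,0,0,0],
  [-0.4,-0.91,0,0,0,0],
])

```text
t: 1.77
tcp_pos: [373.1, 5.9, 230.3]
eef_rot: [3.141, -0.0, 3.125]
contact_force: [0.1, -0.5, 0.8]
width: 1.002
grasp_force: 0.0
```

Emit:
send_rows([
  [-0.4,-0.91,0,0,0,0],
  [-0.4,-0.91,0,0,0,0],
  [-0.4,-0.91,0,0,0,0],
  [-0.4,-0.91,0,0,0,0],
  [-0.4,-0.91,0,0,0,0],
  [-0.4,-0.91,0,0,0,0],
  [-0.4,-0.91,0,0,0,0],
  [-0.4,-0.91,0,0,0,0],
  [-0.4,-0.91,0,0,0,0],
  [-0.4,-0.91,0,0,0,0],
])

```text
t: 2.6
tcp_pos: [488.7, -268.9, 229.9]
eef_rot: [3.141, -0.001, 3.125]
contact_force: [0.4, -0.8, 0.6]
width: 1.001
grasp_force: 0.0
```

Emit:
send_rows([
  [-0.36,-0.87,0.67,0,0,0],
  [-0.36,-0.87,0.67,0,0,0],
  [-0.36,-0.87,0.67,0,0,0],
  [0,0,0,0,0,0],
  [0,0,0,0,0,0],
])

```text
t: 3.02
tcp_pos: [518.9, -346.7, 167.6]
eef_rot: [3.138, -0.004, 3.124]
contact_force: [-0.6, -0.1, 0.2]
width: 0.999
grasp_force: 0.0
```

```bash
cat >> h.py <<'E'
from scipy.spatial.transform import Rotation as R
def wplane(uv,z,st):
    m=camera_model("wrist");K=m["K"];T=m["hand_eye"]
    v=np.array([(uv[0]-K[0,2])/K[0,0],(uv[1]-K[1,2])/K[1,1]]);r=np.linalg.norm(v)
    d=np.array([np.sin(r)*v[0]/r,-np.sin(r)*v[1]/r,-np.cos(r)])
    A=R.from_euler("xyz",st["eef_rot"]).as_matrix()
    o=st["tcp_pos"]+A@T[:3,3];d=A@T[:3,:3]@d
    return o+d*(z-o[2])/d[2]
E
python3 - <<'E'
from h import *
s=observe();I=capture("wrist")[:,:,::-1].copy();cv2.imwrite("pics/w1.png",I)
print(s["tcp_pos"],s["eef_rot"])
h=cv2.cvtColor(I,cv2.COLOR_BGR2HSV)
m=cv2.inRange(h,(0,0,120),(180,70,255))
for c in cv2.findContours(m,cv2.RETR_EXTERNAL,cv2.CHAIN_APPROX_NONE)[0]:
    if cv2.contourArea(c)<800:continue
    w=np.array([wplane(p,8,s)[:2] for p in c[:,0].astype(float)],np.float32)
    print(cv2.boundingRect(c),cv2.minAreaRect(w))
E
```

```text
[ 518.94858355 -346.72772575  167.62572707] [ 3.1382507  -0.00367579  3.12360239]
(0, 265, 50, 103) ((798.2133178710938, -990.756103515625), (125.12863159179688, 393.5108642578125), 39.57376480102539)
(547, 178, 27, 82) ((562.9926147460938, -20.294219970703125), (144.24851989746094, 54.31264114379883), 18.595102310180664)
(298, 163, 48, 64) ((520.152587890625, -346.90704345703125), (50.28445053100586, 68.62885284423828), 88.96111297607422)
(450, 150, 84, 137) ((554.8963623046875, -136.4251708984375), (172.41249084472656, 110.56891632080078), 2.159788131713867)
(493, 0, 84, 76) ((310.8519592285156, -80.09297943115234), (116.44754028320312, 80.01282501220703), 45.467796325683594)
(0, 0, 256, 194) ((340.6769104003906, -648.1889038085938), (476.8577880859375, 337.0493469238281), 88.0736083984375)
```

View pics/w1.png

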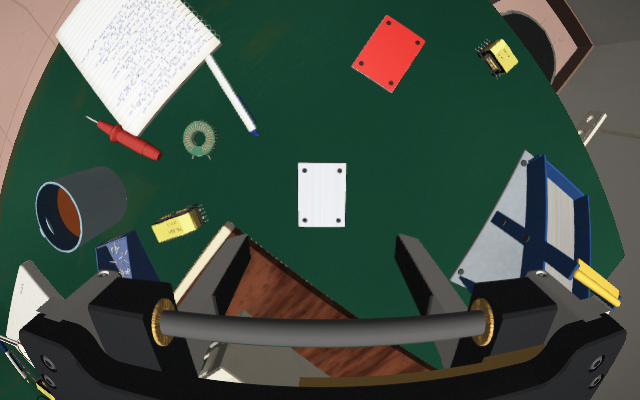

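The wrist view shows the plate at (322,195), world (520,-347), aligned with the tool. The fingertip pixels (248,238) and (397,237) put tip_reach at about 22 mm. Descending.

Emit:
send_rows([
  [-0.04,0,0.9,0,0,0],
  [0,0,0.95,0,0,0],
  [0,0,0.95,0,0,0],
  [0,0,0.95,0,0,0],
  [0,0,0.85,0,0,0],
  [0,0,0,0,0,0],
  [0,0,0,0,0,0],
], grip=70, newtons=25)

```text
t: 3.65
tcp_pos: [520.6, -345.0, 32.6]
eef_rot: [3.14, -0.001, 3.126]
contact_force: [0.5, -0.4, 1.3]
width: 0.747
grasp_force: 0.0
```

Emit:
send_rows([
  [0,-0.05,0.15,0,0,0],
  [0,0,0.1,0,0,0],
  [0,0,0,0,0,0],
])

```text
t: 3.9
tcp_pos: [521.6, -348.4, 26.0]
eef_rot: [-3.14, 0.002, 3.125]
contact_force: [-0.0, -0.1, 0.9]
width: 0.744
grasp_force: 0.0
```

```bash
python3 - <<'E'
from h import *
s=observe();I=capture("wrist")[:,:,::-1];cv2.imwrite("pics/w2.png",cv2.resize(I[120:330,200:450],None,fx=2.5,fy=2.5,interpolation=2))
print(s["tcp_pos"],s["contact_force"])
E
```

```text
[ 521.62636291 -348.39170098   26.01466757] [-0.04254054 -0.05226496  0.94724632]
```

View pics/w2.png

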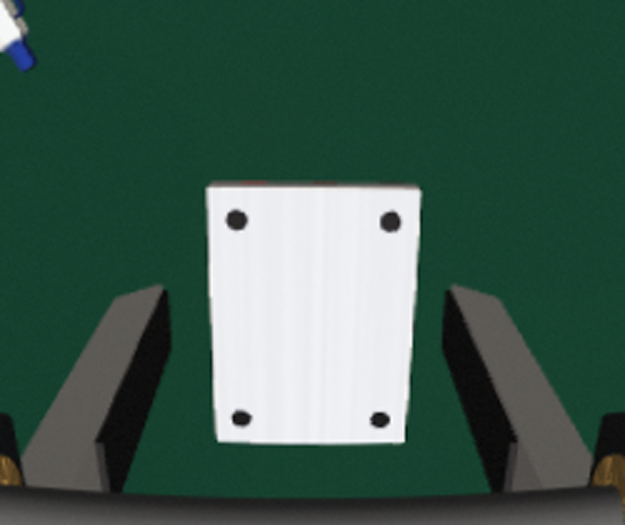

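The fingers straddle the plate evenly, at crop columns 168 and 445, and are centred lengthways to about 2 mm. The tips look about 4 mm above the table, so I lower a little more.

Emit:
send_rows([
  [0,0,0.1,0,0,0],
  [0,0,0,0,0,0],
])

```text
t: 4.12
tcp_pos: [521.7, -348.5, 25.2]
eef_rot: [-3.14, 0.002, 3.125]
contact_force: [-1.8, 2.4, 15.9]
width: 0.747
grasp_force: 7.7
```

Emit:
send_rows([
  [0,0,0,0,0,0],
  [0,0,0,0,0,0],
  [0,0,0,0,0,0],
  [0,0,0,0,0,0],
  [0,0,0,0,0,0],
], grip=40)

```text
t: 4.53
tcp_pos: [522.7, -348.1, 25.2]
eef_rot: [-3.14, 0.004, 3.124]
contact_force: [-0.3, 3.8, 13.7]
width: 0.529
grasp_force: 29.0
```

Contact at TCP z 25 means the tips are at table level, and the plate is gripped at 49.7 mm. Lifting, turning and going just behind the bar, where the wrist camera looks straight down on it.

Emit:
send_rows([
  [0,0,-0.5,0,0,0],
  [0,0,-1,0,0,0],
  [0,0,-1,0,0,0.85],
  [0,0,-1,0,0,0.85],
  [0,0,-1,0,0,0.85],
  [0,0,-1,0,0,0.85],
  [0,0,-1,0,0,0.85],
  [0,0,-0.5,0,0,0],
  [0,0,0,0,0,0],
])

```text
t: 5.28
tcp_pos: [522.7, -349.4, 236.8]
eef_rot: [-3.139, 0.009, 2.68]
contact_force: [0.2, -0.9, -1.1]
width: 0.528
grasp_force: 25.0
```

Emit:
send_rows([
  [-0.07,0.94,0,0,0,0],
  [-0.07,0.94,0,0,0,0],
  [-0.07,0.94,0,0,0,0],
  [-0.07,0.94,0,0,0,0],
  [-0.07,0.94,0,0,0,0],
  [-0.07,0.94,0,0,0,0],
  [-0.07,0.94,0,0,0,0],
  [-0.07,0.94,0,0,0,0],
  [0,0.9,0,0,0,0],
  [0,0,0,0,0,0],
])

```text
t: 6.12
tcp_pos: [649.7, -124.2, 229.7]
eef_rot: [3.138, -0.003, 2.685]
contact_force: [0.5, 0.7, -0.5]
width: 0.529
grasp_force: 25.0
```

Emit:
send_rows([
  [0,0,0,0,0,0],
  [0,0,0,0,0,0],
])

```text
t: 6.28
tcp_pos: [647.7, -129.5, 230.5]
eef_rot: [-3.14, -0.002, 2.681]
contact_force: [-0.5, -0.8, -0.8]
width: 0.526
grasp_force: 25.0
```

```bash
python3 - <<'E'
from h import *
s=observe();I=capture("wrist")[:,:,::-1].copy();cv2.imwrite("pics/w3.png",I)
print(s["tcp_pos"],s["eef_rot"],s["width"])
h=cv2.cvtColor(I,cv2.COLOR_BGR2HSV)
m=cv2.inRange(h,(15,120,110),(35,255,255))
for c in cv2.findContours(m,cv2.RETR_EXTERNAL,cv2.CHAIN_APPROX_NONE)[0]:
    if cv2.contourArea(c)<200:continue
    w=np.array([wplane(p,158,s)[:2] for p in c[:,0].astype(float)],np.float32)
    print(cv2.boundingRect(c),cv2.minAreaRect(w))
E
```

```text
[ 647.6604253  -129.54154769  230.45427904] [-3.14039630e+00 -1.93460882e-03  2.68070617e+00] 0.5261920988207807
(252, 98, 154, 25) ((572.582275390625, -86.44344329833984), (112.943603515625, 15.932881355285645), 62.61051940917969)
```

View pics/w3.png

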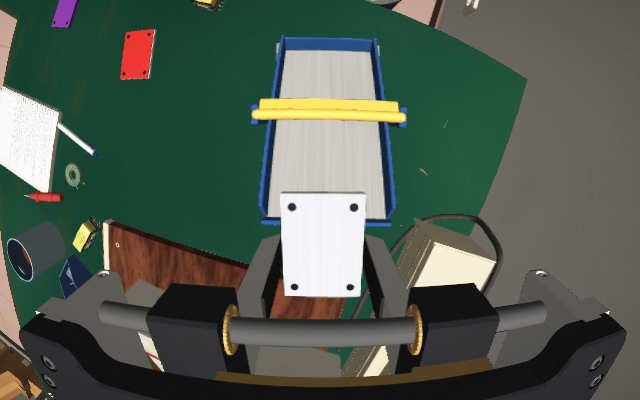

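The wrist view shows the plate held level at (322,245) and the ramp directly ahead. The bar spans (252..406, 98..123) and shows as two strips, which I check column by column.

```bash
python3 - <<'E'
from h import *
I=cv2.imread("pics/w3.png");h=cv2.cvtColor(I,cv2.COLOR_BGR2HSV)
s=dict(tcp_pos=np.array([647.66,-129.54,230.45]),eef_rot=np.array([-3.1404,-.00193,2.6807]))
for c in(275,300,330,360,385):print(c,[tuple(int(k) for k in h[r,c]) for r in range(95,128,2)])
cv2.imwrite("pics/w3c.png",cv2.resize(I[30:230,240:420],None,fx=3,fy=3,interpolation=2))
u=np.array([np.cos(2.6807),np.sin(2.6807)]);v=np.array([u[1],-u[0]])
for z,p in((158,(252,113)),(158,(406,118)),(150,(263,100)),(150,(398,104)),(8,(278,38)),(8,(378,41)),(8,(264,222)),(8,(396,223)),(150,(264,222)),(150,(396,223))):
    w=wplane(p,z,s);d=w[:2]-s["tcp_pos"][:2];print(z,p,np.round(w[:2],1),"tool x,y",np.round([d@u,d@v],1))
E
```

```text
275 [(109, 168, 56), (109, 166, 57), (24, 163, 241), (26, 154, 252), (26, 152, 252), (26, 152, 252), (26, 151, 252), (23, 171, 233), (27, 147, 253), (29, 123, 254), (28, 140, 254), (25, 161, 248), (18, 128, 129), (108, 170, 60), (108, 163, 61), (109, 169, 62), (107, 100, 82)]
300 [(22, 14, 207), (20, 19, 198), (27, 147, 252), (26, 154, 252), (26, 152, 252), (26, 151, 252), (27, 151, 252), (22, 170, 234), (27, 146, 253), (29, 116, 254), (28, 140, 254), (25, 162, 247), (21, 79, 180), (19, 13, 208), (19, 14, 207), (18, 15, 209), (16, 14, 207)]
330 [(20, 15, 199), (22, 14, 199), (24, 149, 243), (26, 153, 252), (26, 152, 252), (26, 153, 252), (26, 151, 252), (23, 169, 237), (27, 149, 253), (29, 122, 254), (28, 132, 254), (26, 156, 250), (20, 121, 205), (20, 15, 204), (20, 15, 206), (19, 14, 204), (21, 12, 205)]
360 [(20, 15, 198), (22, 14, 198), (22, 38, 179), (27, 150, 252), (26, 153, 252), (26, 152, 252), (26, 152, 252), (26, 151, 252), (25, 160, 247), (28, 138, 254), (29, 120, 254), (27, 149, 253), (23, 170, 235), (22, 26, 187), (21, 13, 204), (19, 14, 206), (19, 14, 205)]
385 [(84, 150, 80), (89, 153, 80), (97, 158, 97), (24, 147, 247), (26, 154, 252), (26, 153, 252), (26, 153, 252), (26, 153, 252), (22, 174, 226), (26, 153, 252), (29, 129, 254), (28, 134, 254), (26, 156, 250), (23, 133, 151), (108, 171, 163), (108, 173, 155), (108, 172, 145)]
158 (252, 113) [ 549.3 -138. ] tool x,y [ 84.3 -51.3]
158 (406, 118) [602.7 -37.6] tool x,y [81.2 62.4]
150 (263, 100) [ 543.6 -127.5] tool x,y [ 94.1 -44.4]
150 (398, 104) [591.3 -36.9] tool x,y [91.7 57.9]
8 (278, 38) [463.5 -97.6] tool x,y [179.2 -53.3]
8 (378, 41) [519.9   9.3] tool x,y [176.1  67.5]
8 (264, 222) [ 662.2 -221.5] tool x,y [-54.  -75.9]
8 (396, 223) [740.6 -66.8] tool x,y [-55.3  97.5]
150 (264, 222) [ 629.4 -173. ] tool x,y [ -3.  -47.1]
150 (396, 223) [678.2 -76.6] tool x,y [-3.8 61. ]
```

View pics/w3c.png

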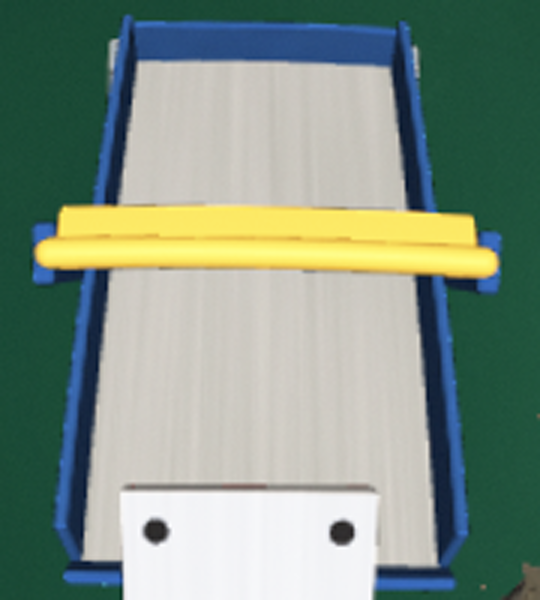

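The lower strip is the round rod, with its middle at crop (265,257); a flap in front of it makes the upper strip. The rod middle is at about (576,-87), which the back wall 86 mm behind confirms. The plate's middle is about 2.7 mm ahead of the TCP, so the TCP target is (593.5,-96), z 201, yaw 152.6°.

Emit:
send_rows([
  [0.5,0.05,0,0,0,0.17],
  [0.7,0.05,0,0,0,0],
  [0.6,0.05,0,0,0,0],
  [0.32,0,0.3,0,0,0],
  [0,0,0.4,0,0,0],
  [0,0,0.3,0,0,0],
  [0,0,0,0,0,0],
  [0,0,0,0,0,0],
  [0,0,0,0,0,0],
])

```text
t: 7.08
tcp_pos: [594.3, -96.9, 201.9]
eef_rot: [3.142, 0.001, 2.662]
contact_force: [-0.3, -0.3, 0.2]
width: 0.527
grasp_force: 25.0
```

```bash
python3 - <<'E'
from h import *
s=observe();print(s["tcp_pos"],s["eef_rot"],s["contact_force"],s["width"])
I=capture("wrist")[:,:,::-1].copy();cv2.imwrite("pics/w4.png",I[20:340,200:450])
d=capture("side")[:,:,::-1];cv2.imwrite("pics/s4.png",cv2.resize(d[110:260,340:500],None,fx=3.5,fy=3.5,interpolation=2))
t=s["tcp_pos"][:2];y=-np.radians(27.4);e=np.array([np.cos(y),np.sin(y)]);n=np.array([-e[1],e[0]])
u=np.array([np.cos(s["eef_rot"][2]),np.sin(s["eef_rot"][2])])
p=t+2.7*u-np.array([576,-87]);print("plate in bar frame",p@e,p@n)
E
```

```text
[594.31895874 -96.94967431 201.86236934] [3.14152606e+00 5.20125687e-04 2.66152110e+00] [-0.25232249 -0.29746112  0.17780625] 0.526777424232996
plate in bar frame 18.142696009445874 -0.39809444096656726
```

View pics/s4.png

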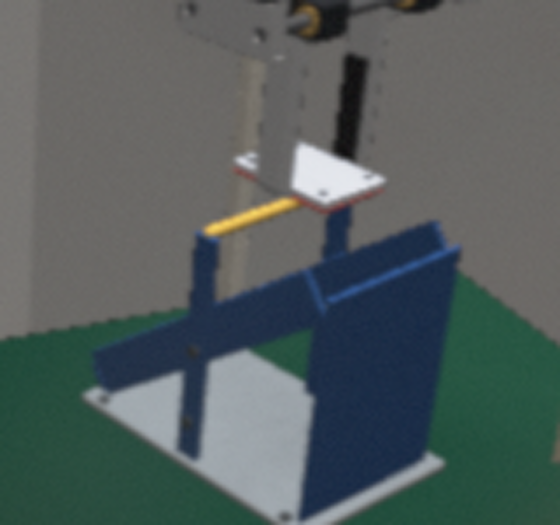

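The plate at crop (310,175) is level, red side down, and just above and behind the bar at (250,217). Releasing.

Emit:
send_rows([
  [0,0,0,0,0,0],
  [0,0,0,0,0,0],
  [0,0,0,0,0,0],
  [0,0,0,0,0,0],
  [0,0,0,0,0,0],
  [0,0,0,0,0,0],
], grip=94)

```text
t: 7.68
tcp_pos: [594.0, -96.1, 201.7]
eef_rot: [3.141, 0.0, 2.663]
contact_force: [0.4, 0.6, -0.3]
width: 0.914
grasp_force: 0.0
```

Emit:
send_rows([
  [0,0,-0.5,0,0,0],
  [0,0,-1,0,0,0],
  [0,0,-1,0,0,0],
  [0,0,-1,0,0,0],
  [0,0,0,0,0,0],
  [0,0,0,0,0,0],
  [0,0,0,0,0,0],
  [0,0,0,0,0,0],
])

```text
t: 8.35
tcp_pos: [593.1, -95.9, 304.9]
eef_rot: [-3.141, -0.003, 2.662]
contact_force: [-0.4, 0.7, -0.1]
width: 0.999
grasp_force: 0.0
```

```bash
python3 - <<'E'
from h import *
d=capture("scene")[:,:,::-1];cv2.imwrite("pics/c5.png",cv2.resize(d[100:270,270:420],None,fx=3.5,fy=3.5,interpolation=2))
s=observe();I=capture("wrist")[:,:,::-1].copy()
h=cv2.cvtColor(I,cv2.COLOR_BGR2HSV);m=cv2.inRange(h,(0,150,100),(8,255,255))
y=-np.radians(27.4);e=np.array([np.cos(y),np.sin(y)]);n=np.array([-e[1],e[0]])
for c in cv2.findContours(m,cv2.RETR_EXTERNAL,cv2.CHAIN_APPROX_NONE)[0]:
    if cv2.contourArea(c)<150:continue
    q=cv2.minAreaRect(c)[0];p=wplane(q,37,s)[:2]-np.array([576,-87]);print(q,cv2.contourArea(c),p@e,p@n)
E
```

```text
(303.2769470214844, 307.4846496582031) 245.5 238.99585746888573 -30.916239112228258
(257.5310363769531, 300.527587890625) 696.0 227.52034439637652 -106.43813512912385
(185.88003540039062, 273.1600341796875) 463.0 181.93406477317683 -227.15585774367173
(76.86026000976562, 223.04806518554688) 196.5 99.12635165130504 -457.67565680579617
(322.0, 121.5) 1338.5 -54.30857834986867 -0.05261416888354265
(157.02725219726562, 103.27299499511719) 1009.0 -93.41956887513459 -244.1372969182834
```

View pics/c5.png

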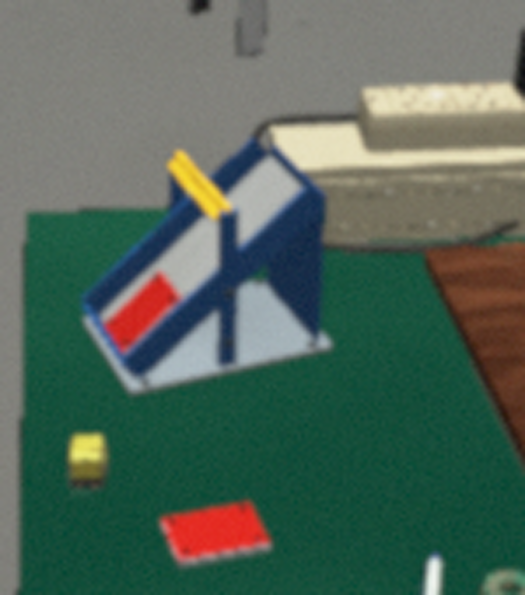

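The plate lies red face up at the foot of the slide, at crop (140,312) and bar-frame x -54, y 0. The other red plate is untouched at (215,532), so I hand in.

```bash
python3 -c "
from station import *
print(hand_in())"
```

```text
the job is handed in; nothing more can be done
None
```

The bare plate was dropped over the bar and now rests red face up against the front stop (measured at x -54 mm, y 0 mm from the bar), the other red plate was left where it was, and the job was handed in at about 8.5 s of the 32 s allowed; the hand-in call returned no verdict.

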